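Unprop and latch the new cabinet door

TASK

The small cabinet's door has been propped open with a wooden offcut while the finish dried. Take the offcut out of the doorway and set it down in the open plywood tray, then swing the door shut without slamming it and press it gently until its sprung latch rides over the strike and snaps in. Leave everything else on the bench where it is.

Things in the scene. Friction and masses are not known exactly. Their poses are not given: they have to be found in the camera images.
- cabinet: Small plywood cabinet, 240 wide, 160 deep, 140 high, without its top (open from above), fixed to the bench. Walls and floor 12 thick. Origin: at bench level, in the front plane of the carcass, middle of the width; x points from the front into the cabinet, y to the hinge side (left seen from the front), z up. The doorway faces the robot, more or less.
- door_hinge (a point): Point on the upright hinge line at the door's inner face: at cabinet (0, 120, 70) mm. The point's frame turns with the door: y from the free edge towards the hinge, x through the door from its outer to its inner face.
- push_spot (a point): Point on the outer face of the door, 205 mm from the hinge line, about 33 mm from the free edge, 110 mm above the bench, clear for pushing. Same axes as door_hinge. The plywood door is 238 wide, 16 thick, its top 138 above the bench, about 0.35 kg; its inner face passes through the hinge line.
- door_knob (a point): Front of the wooden knob, 26 across, that stands 29 mm out of the door's outer face, 120 mm from the hinge line and 55 mm above the bench.
- door (a joint): Door angle in rad: 0 = inner face flush on the carcass front, growing as it opens towards the robot; the shut door rests on the keep, at 0.01 to 0.08. The hinge is almost free (under 1 N at push_spot) and the door stays where it is left. Pushing on door or cabinet with more than 20 N damages them.
- strike_region (a point): Point on the cabinet (it does not follow the keep): carcass front plane, 101.5 mm right of the middle, 115 mm up. Here sits the steel keep with the strike, an upright lip 5 mm thick. The slotted keep was set by hand anywhere over a 14 mm range, the lip from 5.5 mm behind this point to 8.5 mm in front of it, and is screwed tight. So where the latch snaps (0.005 to 0.075 rad) must be felt.
- bolt (a joint): How far the brass latch bolt is pressed back into its case on the door's inside at the free edge, in m: 0 = fully out, at most 0.010. Light spring (1 to 3 N). Slanting bevel towards the cabinet, flat back towards the door. It meets the strike some 0.09 rad before the snap and is pressed in by 6.5 mm, taking 3 to 7 N at push_spot. Bolt out again with the door under 0.085 rad: latched.
- strip_front (a point): Front of a springy rubber draught strip, carried by the keep at the right front edge (this point is measured only on the carcass: where the strip's front would be, 6 mm proud, with the keep fully in). The door meets it some 3 to 5 mm before the snap; from there the push at push_spot rises to 8 to 13 N at the snap. 1 to 2 mm further the strip goes hard. Let go sooner and it pushes the door back.
- offcut: Upright block of pale wood, 50 (x) x 32 (y) x 110 (z) mm, about 0.12 kg, standing on the cabinet floor (12 mm above the bench) in the doorway and sticking out of it by some 15 mm. Origin: centre of its underside.
- offcut_center (a point): Centre of the offcut, 55 mm above its origin.
- tray: Open plywood tray on the bench, 170 (x) x 150 (y) x 40 (z) mm outside, walls 7 and floor about 7 thick, fixed. Origin: centre of its underside. It stands on one side of the bench and a pair of wooden slats on the other; which is which varies.
- slats: Two pale wooden slats with round ends, stacked, 195 x 45 x 36 mm, fixed. Origin: centre of the underside. Bystander.
- hinge_box: Small cardboard box, 45 x 70 x 35 mm, on the cabinet floor at the back. Origin: centre of its underside. Bystander.
- jar: Clear screw-top jar, 68 across, 120 high. Origin: centre of its underside. Bystander.
- tin: Metal tin, 90 across, 110 high. Origin: centre of its underside. Bystander.
- screwdriver: Screwdriver lying on the bench near the robot. Bystander.
- hammer: Hammer lying on the bench. Bystander.
- sanding_block: Cork sanding block, 110 x 65 x 30 mm. Origin: centre of its underside. Bystander.
Mind the look-alikes: they are no part of the job. There is more than one size of the tray; the job needs the larger.

How it is judged:
On the way, in this order (a step that is already met when the one before it is completed fails the run):
1. the offcut is set down in the tray and released, the door still open (x of offcut_center in the frame of tray between -0.078 and 0.078 m and y of offcut_center in the frame of tray between -0.068 and 0.068 m and z of offcut_center in the frame of tray below 0.072 m and contact force between offcut and the fingers below 0.3 N and linear speed of offcut below 0.02 m/s and value of joint door above 0.25 rad), for 0.2 s.
2. the door is pushed onto its catch: the strike presses the bolt in (value of joint door below 0.12 rad and value of joint bolt above 0.003 m).
At the end, for the whole second after the job is handed in: The door is shut (door angle under 0.085 rad), still, and its bolt is out again behind the strike (pressed in by less than 2 mm); the offcut is at rest and released in the tray, its centre within 78 mm (x) and 68 mm (y) of the tray's middle and less than 72 mm above the tray's underside (value of joint door below 0.085 rad and value of joint bolt below 0.002 m and x of offcut_center in the frame of tray between -0.078 and 0.078 m and y of offcut_center in the frame of tray between -0.068 and 0.068 m and z of offcut_center in the frame of tray below 0.072 m and contact force between offcut and the fingers below 0.3 N and linear speed of offcut below 0.02 m/s and velocity of joint door between -0.1 and 0.1 rad/s); the robot touches nothing.
It fails at once if the door or cabinet is pushed by the robot with more than 20 N (contact force between cabinet and the fingers above 20 N or contact force between cabinet and the arm above 20 N).
It fails at once if the door is slammed (swung towards the catch faster than 2 rad/s) (value of joint door above 0.1 rad and velocity of joint door below -2 rad/s).
It fails at once if a bystander is moved by more than 25 mm (distance of any of hinge_box, jar, tin, screwdriver, hammer, sanding_block from where it was at the start of the episode above 0.025 m).
It also fails if it takes over 64 s, if anything falls off the work surface, if the arm or the gripper's body presses on something with over 40 N, if the wrist force passes 120 N, or if a joint passes its speed limit or range.

ROBOT

A 6-joint arm with a two-finger parallel gripper is mounted at the origin on the work surface. World frame = base frame: x ahead of the robot, y to its left, z up, the work surface at z = 0. Lengths are in m, angles in rad, forces in N, time in s.
With the tool pointing down it reaches from about 0.3 to 0.875 m from the base axis. Payload 4.2 kg.
Tool frame: the origin (TCP) lies on the centre line of the jaws, within the pads' length; the fingertips stand 17 mm ahead of it and the grasp point (between the pads) lies 2 mm behind it; z points along the fingers, y is the line along which they close (so a half turn about z gives the same grasp; the last joint's range is limited). The gripper opens to 85 mm and grips with 20 to 120 N. Pads are 22 mm wide; open, the fingers measure 114 mm over their backs; the gripper's body (76 mm by 85 mm) begins 54 mm behind the grasp point. The pads swing forward as they close: fully open they stand 13 mm farther back than shut.
Start: joints at [1.156, 0.32, 1.565, -0, 1.257, -0.02], TCP at [0.221, 0.531, 0.248] pointing down, gripper open.
Joint ranges: [-3.11, 3.11], [-0.84, 2.01], [0.21, 2.61], [-1.34, 4.49], [0.05, 2.63], [-2.56, 2.56]. Speed limits (rad/s): [2.57, 2.57, 3.14, 3.14, 3.14, 3.14].

INTERFACE

Orientations are given as a rotation vector (axis times angle).
In Python, from workcell import * gives the robot as it stands.
- The arm moves only by the tool play_rows, never from a script. Its argument "targets" is a list of rows, each a list of 7 numbers: the shift along the tool's x, y, z in units of 25 mm (1.0 is 25 mm), then the turn, a rotation vector about the tool's x, y, z in units of 6 degrees (1.0 is 6 degrees), then the finger opening in mm, from 0 to 85.4. In form: [[x, y, z, ax, ay, az, fingers], ...]. A call has exactly 5 rows; each row shifts and turns the commanded pose from where the row before left it, along the tool's axes as they then stand; what a row does not reach is not made up. A row lasts 1/12 s, in which the tool goes at most 41.7 mm and 7.16 degrees, less where a joint would pass 70% of its speed; a pose out of reach is approached as far as the arm can. A call is refused whole if a number of a shift passes 1 or a number of a turn 1, either way. A call with a gripper value outside its range is refused whole. The fingers move at their own pace and stop on an object; "newtons" is the grip in N (left out, the last holds). Time passes only in rows, so rows that do not move let the fingers close, or fill a call up. It gives the time, the measured TCP pose, the force, the opening and the grip force at its end, in the units of the state.
- read_state(): the state, without advancing time (a new reading comes with each control period).
- read_camera(name): name is "scene" or "top"; returns (picture, depth): 420x560x3 uint8, red, green, blue; 420x560 float32, m along the optical axis (not along the pixel's ray), 0 where there is no reading.
- get_calibration(name): a dict with "fx", "fy", "cx", "cy" (pixels), "T" (4x4, takes a point from camera to world coordinates). Camera axes: x right, y down, z forward; pixel columns grow to the right and rows downward; lengths in m; the calibration is good to about 2 mm. A picture is of the moment at which its call begins. get_calibration takes no time and is no camera call.
- finish_job(): hands the job in; it is judged then, once.
The state is a dict: "t": time; "joints": joint angles; "qd": joint speeds; "joint_torque": joint torques, N m; "tcp_pos": TCP position; "tool_rot": TCP orientation; "ft_force": force on the tool from outside, world axes, zero at the start; "torque": the same for the moment, N m; "finger_gap": opening from 0.0 (shut) to 1.0 (fully open); "grasp_force": force on a finger pad.
Only numpy, scipy, OpenCV 4.12 (cv2) and the standard library are available. Lean on these libraries where they do the work, as an engineer would, in place of code of your own. Each camera call takes 0.05 s, during which the arm holds its last target. There are 200 camera calls.

## Working session

There is one attempt and no reset: what is moved stays moved. The work goes in short steps, Python scripts to look and compute and a tool call to move; the robot and the scene stay as the last step left them, time stands still between calls to the robot, and variables do not carry over. Pictures are saved under pics/ and viewed, at most 10 in all, crops included, and the job is handed in when it is done.

Besides the shell and the picture viewer there is one more tool, called after "Emit:" as name([rows], argument=value, ...), one row to a line, values as JSON. play_rows: Moves the arm, as the interface text tells. Its arguments: {"type":"object","properties":{"targets":{"type":"array"},"newtons":{"type":"number"}},"required":["targets"]}

```bash
mkdir -p pics; ls
python3 - <<'E'
from workcell import *
import cv2,numpy as np
s=read_state();print({k:np.round(v,3).tolist() for k,v in s.items()})
for n in("scene","top"):
    p,d=read_camera(n);cv2.imwrite(f"pics/{n}0.png",p[:,:,::-1]);np.save(f"{n}0.npy",d)
    c=get_calibration(n);print(n,c["fx"],c["fy"],c["cx"],c["cy"],np.round(c["T"],3).tolist())
E
```

```text
pics
{'t': 0.0, 'joints': [1.156, 0.32, 1.566, 0.0, 1.257, -0.02], 'qd': [-0.002, -0.0, -0.001, -0.001, 0.001, 0.001], 'joint_torque': [0.004, -41.552, -23.417, 0.0, 0.008, -0.0], 'tcp_pos': [0.221, 0.53, 0.247], 'tool_rot': [-0.616, -3.08, 0.003], 'ft_force': [-0.169, -0.168, -0.81], 'torque': [-0.014, -0.033, -0.027], 'grasp_force': 0.0, 'finger_gap': 0.997}
scene 482.4160429496117 482.4160429496117 285.456797789933 209.07459202812527 [[0.762, 0.386, -0.52, 1.198], [0.648, -0.446, 0.618, -0.833], [0.007, -0.808, -0.59, 0.904], [0.0, 0.0, 0.0, 1.0]]
top 431.41998110990806 431.41998110990806 284.86122707547065 210.51156139287193 [[0.005, -0.997, 0.073, 0.375], [-1.0, -0.007, -0.022, 0.014], [0.023, -0.073, -0.997, 1.448], [0.0, 0.0, 0.0, 1.0]]
```

View pics/scene0.png

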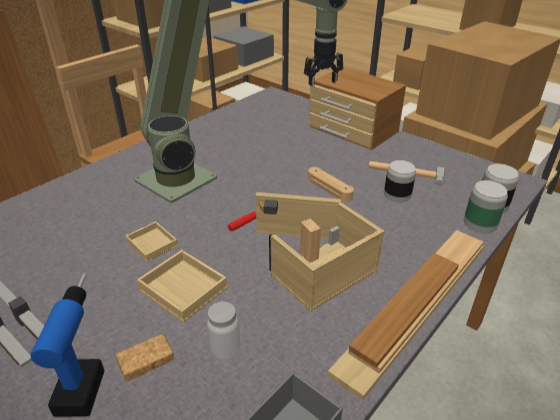

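View pics/top0.png

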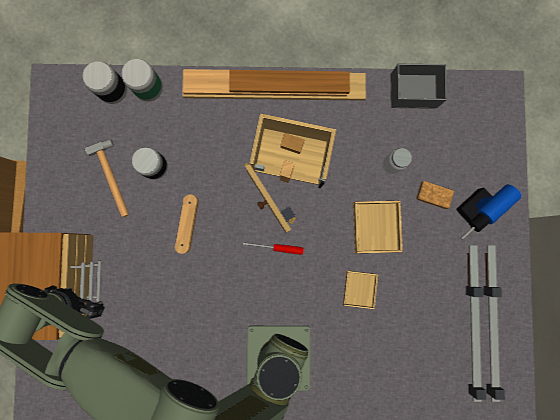

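The top picture shows the cabinet around (293,150), the offcut's top at (287,170), and the door from (248,167) to (290,230). The large tray is at (379,227), and the small look-alike tray is at (361,290).

```bash
cat > h.py <<'E'
from workcell import *
import cv2,numpy as np
def world(n,d,u,v,z=None):
    c=get_calibration(n);T=np.array(c["T"])
    r=np.array([(u-c["cx"])/c["fx"],(v-c["cy"])/c["fy"],1.0])
    if z is None: return T[:3,:3]@(r*d[int(round(v)),int(round(u))])+T[:3,3]
    w=T[:3,:3]@r; return T[:3,3]+w*(z-T[2,3])/w[2]
def cloud(n,d):
    c=get_calibration(n);T=np.array(c["T"]);v,u=np.indices(d.shape)
    P=np.stack([(u-c["cx"])/c["fx"]*d,(v-c["cy"])/c["fy"]*d,d],-1)
    return P@T[:3,:3].T+T[:3,3]
E
python3 - <<'E'
from h import *
p=cv2.imread("pics/top0.png")
a=cv2.resize(p[105:260,235:420],None,fx=4,fy=3.87,interpolation=cv2.INTER_CUBIC)
cv2.imwrite("pics/top0c.png",cv2.resize(p[105:255,235:410],None,fx=4,fy=4,interpolation=cv2.INTER_CUBIC))
P=cloud("top",np.load("top0.npy"))
# rows of height (mm) around the cabinet
print((P[110:240:5,240:345:5,2]*1000).round().astype(int))
E
```

```text
[[  -2    4   -2    8    4 1448    5 1448   -2    3   -4   -7    1   -2
    -2    3   -1    1    1   -2    1]
 [   3    0   -1    0  140  139   -3    0   -3    1   -1    5    0   -1
    -1    6    5    3   -1    7    2]
 [   3    1    3    2  138  121  128  142  142  144  140   -2   -2    5
     5    6    4    0    3    0    2]
 [   2   -2    0   -4  143   62   72   91   94  111  115  136  139  143
   141  140   -5   -3    0    4    2]
 [   1   -3   -2    2  126   13   12   20   37   49   65   76   88   96
   103  125  130  142  142  140   -1]
 [  -3    1    3  140   89   15   18    9   18   48   46    9   29   36
    50   63   78   90  130   -3    2]
 [   3   -1    1  138   53   13   16   16   11   46   47   48   47   12
    12   17   11   29  141   -2    4]
 [  -2    3    1  140   15   20   13   13   52   48   53   49   49    8
     8   10   15   11  141    1    4]
 [  -5    2    2  142   14   17   11    8   16   12   22   49   46   17
    11   14   16   50  143    2    6]
 [  -4    4    3  118   13   12   17   12   12   16   18   12   17    9
    15   16   15   90  145   -3   -2]

[... 1060 characters left out ...]
3
    -1   -3   -3    2    2   -1   -2]
 [  -6   -3    2    4    1    2    4  133    4  130  131   -1    0    0
    -4    1   -1    7    2    1   -1]
 [   4   -2    2    7   -2    3    2  120  139  130  129    6    0   -2
     4    3    6   -1   -1    4   -2]
 [  -1   -2    5    1    2   -1   -6    4  139  129  117    6    3   -1
     4    0    4    1    1    1    7]
 [  -1    3    2    2    1    4    2    2   15  134   -1   -2   -3   -4
     3   -3    3    3    2    3    2]
 [   0   -1   -2   -1    4    3    2    4 1448  137   -3   -2    1    4
    -1    1   -3    3   -3    6    5]
 [  -1   -2    3 1448    3    1    1    4    2    0    4   -2    0   -3
     4    3   -2   -1    3    6    0]]
```

View pics/top0c.png

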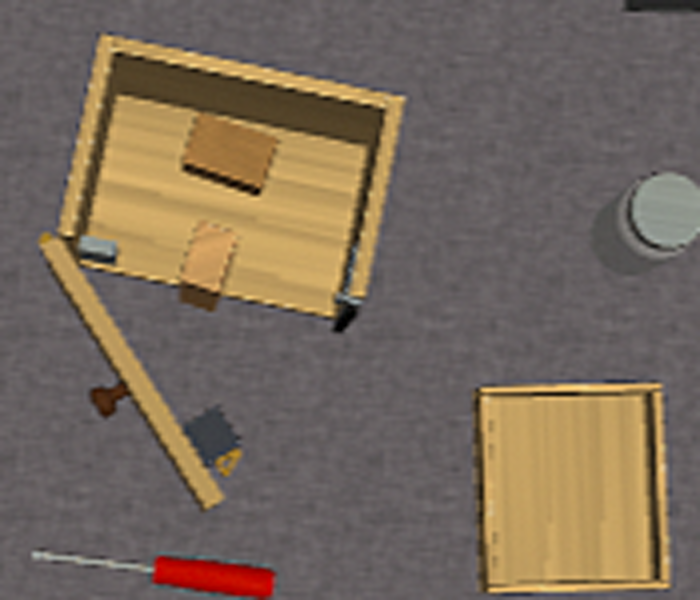

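The crop shows these points:
- Cabinet rim corners at (103,37), (404,98), (360,300) and (60,233).
- Offcut top corners at (200,221), (238,230), (221,288) and (181,280).
- Door top running from (43,238) to (210,505).
- Tray corners at (476,387), (662,385), (668,588) and (484,592).

Run:
```python
from h import *
def W(l,z): return np.array([world("top",None,235+a/4-.375,105+b/4-.375,z) for a,b in l])
r=W([(103,37),(404,98),(360,300),(60,233)],.14);print("cab",r.round(3)[:,:2].tolist(),np.linalg.norm(r-np.roll(r,-1,0),axis=1))
o=W([(200,221),(238,230),(221,288),(181,280)],.122);print("off",o.round(3)[:,:2].tolist(),o.mean(0),np.linalg.norm(o-np.roll(o,-1,0),axis=1))
d=W([(43,238),(210,505)],.138);print("door",d.round(3).tolist())
t=W([(476,387),(662,385),(668,588),(484,592)],.04);print("tray",t.round(3)[:,:2].tolist(),t.mean(0),np.linalg.norm(t-np.roll(t,-1,0),axis=1))
# cloud fits
for n in("top","scene"):
    P=cloud(n,np.load(n+"0.npy")).reshape(-1,3)
    Q=P[(abs(P[:,2]-.122)<.006)&(np.linalg.norm(P[:,:2]-o.mean(0)[:2],axis=1)<.045)]
    print(n,"off top",len(Q),cv2.minAreaRect(Q[:,:2].astype(np.float32)*1000))
    Q=P[(P[:,2]>.03)&(P[:,2]<.05)&(np.linalg.norm(P[:,:2]-t.mean(0)[:2],axis=1)<.13)]
    print("tray",len(Q),cv2.minAreaRect(Q[:,:2].astype(np.float32)*1000))
    Q=P[(P[:,2]>.13)&(P[:,2]<.15)&(np.linalg.norm(P[:,:2]-r.mean(0)[:2],axis=1)<.2)&(P[:,0]>r[2,0]-.015)]
    print("cab",len(Q),cv2.minAreaRect(Q[:,:2].astype(np.float32)*1000))
```

```text
cab [[0.769, 0.062], [0.724, -0.171], [0.566, -0.137], [0.616, 0.093]] [0.23713352 0.16131336 0.2351903  0.15636446]
off [[0.63, -0.014], [0.623, -0.044], [0.577, -0.031], [0.583, 0.0]] [ 0.60319708 -0.02203741  0.122     ] [0.03034675 0.04739627 0.03161241 0.0485901 ]
door [[0.612, 0.106, 0.138], [0.409, -0.022, 0.138]]
tray [[0.509, -0.244], [0.512, -0.398], [0.346, -0.4], [0.342, -0.249]] [ 0.42717301 -0.32253532  0.04      ] [0.15397656 0.16665901 0.15107735 0.16790114]
top off top 157 ((601.3872680664062, -20.129772186279297), (31.304147720336914, 50.332275390625), 71.11073303222656)
tray 460 ((427.9692077636719, -322.51507568359375), (170.20692443847656, 151.0437774658203), 1.5661811828613281)
cab 893 ((642.7050170898438, -26.712539672851562), (248.59144592285156, 218.5980987548828), 78.3177261352539)
scene off top 162 ((603.312255859375, -24.56952667236328), (35.17904281616211, 52.90810012817383), 70.87800598144531)
tray 823 ((428.5419616699219, -326.9090881347656), (174.26498413085938, 152.53530883789062), 1.529921293258667)
cab 1176 ((644.525146484375, -32.10588073730469), (249.42344665527344, 219.08282470703125), 78.53728485107422)
```

```bash
cat >> h.py <<'E'
from scipy.spatial.transform import Rotation as Ro
def plan(pos,yaw=None):
    "shift and turn (total, in row units) from the present pose; yaw = world angle in deg of tool y, tool down"
    s=read_state();R=Ro.from_rotvec(s["tool_rot"]).as_matrix()
    print("t",round(s["t"],2),"tcp",np.round(s["tcp_pos"],4),"y ang",np.degrees(np.arctan2(R[1,1],R[0,1])).round(1),"j",np.round(s["joints"],2),"f",np.round(s["ft_force"],2),"gap",round(s["finger_gap"],3),s["grasp_force"])
    print("shift",(R.T@(np.array(pos)-s["tcp_pos"])/.025).round(2))
    if yaw is not None:
        a=np.radians(yaw);y=np.array([np.cos(a),np.sin(a),0]);z=np.array([0,0,-1.]);G=np.stack([np.cross(y,z),y,z],1)
        print("turn",(np.degrees(Ro.from_matrix(R.T@G).as_rotvec())/6).round(2))
E
python3 -c "
from h import *
plan((.603,-.022,.25),73)"
```

```text
t 0.1 tcp [0.221  0.5304 0.2476] y ang 67.4 j [ 1.16  0.32  1.57  0.    1.26 -0.02] f [ 0.51 -0.1   0.31] gap 0.999 0.0
shift [-22.6  -14.52  -0.07]
turn [-0.02 -0.   -0.94]
```

Emit:
play_rows([
  [-0.4,-0.3,-0.2,0,0,0,80],
  [-0.9,-0.58,-0.4,0,0,0,80],
  [-0.9,-0.58,-0.4,0,0,0,80],
  [-0.9,-0.58,0,0,0,0,80],
  [-0.9,-0.58,0,0,0,0,80],
], newtons=40)

```text
t: 0.52
tcp_pos: [0.2891, 0.4303, 0.2742]
tool_rot: [0.615, 3.08, 0.001]
ft_force: [0.3, 0.1, -0.4]
finger_gap: 0.94
grasp_force: 0.0
```

Emit:
play_rows([
  [-0.9,-0.58,0,0,0,0,80],
  [-0.9,-0.58,0,0,0,0,80],
  [-0.9,-0.58,0,0,0,0,80],
  [-0.9,-0.58,0,0,0,0,80],
  [-0.9,-0.58,0,0,0,0,80],
])

```text
t: 0.93
tcp_pos: [0.3647, 0.3196, 0.2736]
tool_rot: [0.616, 3.08, -0.0]
ft_force: [0.4, 0.1, -0.9]
finger_gap: 0.936
grasp_force: 0.0
```

Emit:
play_rows([
  [-0.9,-0.58,0,0,0,0,80],
  [-0.9,-0.58,0,0,0,0,80],
  [-0.9,-0.58,0,0,0,0,80],
  [-0.9,-0.58,0,0,0,0,80],
  [-0.9,-0.58,0,0,0,0,80],
])

```text
t: 1.35
tcp_pos: [0.4405, 0.2094, 0.2736]
tool_rot: [0.617, 3.08, -0.0]
ft_force: [0.8, -0.7, 0.7]
finger_gap: 0.934
grasp_force: 0.0
```

Emit:
play_rows([
  [-0.9,-0.58,0,0,0,0,80],
  [-0.9,-0.58,0,0,0,0,80],
  [-0.9,-0.58,0,0,0,0,80],
  [-0.9,-0.58,0,0,0,0,80],
  [-0.9,-0.58,0,0,0,0,80],
])

```text
t: 1.77
tcp_pos: [0.5163, 0.0992, 0.2736]
tool_rot: [-0.617, -3.08, 0.0]
ft_force: [-0.4, 0.5, 0.4]
finger_gap: 0.935
grasp_force: 0.0
```

```bash
python3 -c "
from h import *
plan((.603,-.022,.25),73)"
```

```text
t 1.77 tcp [0.5163 0.0992 0.2736] y ang 67.4 j [ 0.17  0.23  1.63 -0.    1.28 -1.01] f [-0.43  0.53  0.43] gap 0.935 0.0
shift [-5.07 -3.14  0.94]
turn [-0.   -0.   -0.94]
```

Emit:
play_rows([
  [-0.9,-0.58,0,0,0,0,80],
  [-0.9,-0.58,0,0,0,0,80],
  [-0.9,-0.58,0,0,0,0,80],
  [-0.9,-0.58,0,0,0,0,80],
  [-0.9,-0.56,0,0,0,0,80],
])

```text
t: 2.18
tcp_pos: [0.5922, -0.0105, 0.2735]
tool_rot: [-0.617, -3.08, 0.0]
ft_force: [-0.1, 0.3, 0.3]
finger_gap: 0.938
grasp_force: 0.0
```

Emit:
play_rows([
  [-0.57,-0.26,0,0,0,0,80],
  [0,0,0,0,0,-0.94,80],
  [0,0,0,0,0,0,80],
  [0,0,0,0,0,0,80],
  [0,0,0,0,0,0,80],
])

```text
t: 2.6
tcp_pos: [0.6024, -0.0199, 0.2735]
tool_rot: [-0.466, -3.106, -0.0]
ft_force: [0.3, 0.7, 0.0]
finger_gap: 0.939
grasp_force: 0.0
```

Run:
```python
from h import *
plan((.603,-.022,.098),73)
p,d=read_camera("scene");cv2.imwrite("pics/s1.png",cv2.resize(p[100:310,200:440,::-1],None,fx=2.5,fy=2.5,interpolation=cv2.INTER_CUBIC))
```

```text
t 2.6 tcp [ 0.6024 -0.0199  0.2735] y ang 72.9 j [-0.05  0.35  1.46  0.    1.34 -1.33] f [0.31 0.68 0.04] gap 0.939 0.0
shift [-0.05 -0.07  7.02]
turn [-0.   -0.   -0.01]
```

View pics/s1.png

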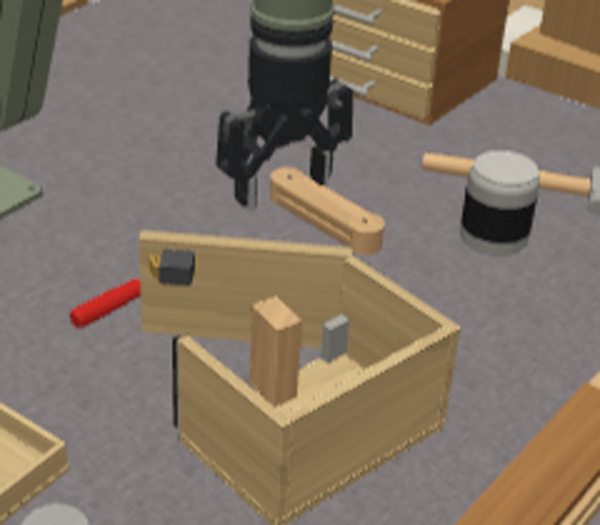

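The fingers hang above the offcut (its top is near (275,312) in the crop) and straddle it, so I'll go down.

Emit:
play_rows([
  [-0.05,-0.07,0.8,0,0,0,80],
  [0,0,0.9,0,0,0,80],
  [0,0,0.9,0,0,0,80],
  [0,0,0.9,0,0,0,80],
  [0,0,0.6,0,0,0,80],
])

```text
t: 3.07
tcp_pos: [0.6023, -0.0214, 0.1689]
tool_rot: [-0.464, -3.105, 0.0]
ft_force: [0.3, 1.0, -0.2]
finger_gap: 0.938
grasp_force: 0.0
```

Emit:
play_rows([
  [0,0,0.6,0,0,0,80],
  [0,0,0.6,0,0,0,80],
  [0,0,0.6,0,0,0,80],
  [0,0,0.6,0,0,0,80],
  [0,0,0.5,0,0,0,80],
])

```text
t: 3.48
tcp_pos: [0.6031, -0.0214, 0.0976]
tool_rot: [-0.464, -3.107, 0.0]
ft_force: [-0.1, -0.1, -0.7]
finger_gap: 0.937
grasp_force: 0.0
```

Emit:
play_rows([
  [0,0,0,0,0,0,50],
  [0,0,0,0,0,0,45],
  [0,0,0,0,0,0,40],
  [0,0,0,0,0,0,36],
  [0,0,0,0,0,0,33],
])

```text
t: 3.9
tcp_pos: [0.6042, -0.0219, 0.0994]
tool_rot: [0.463, 3.105, 0.0]
ft_force: [1.2, -0.2, -0.7]
finger_gap: 0.387
grasp_force: 0.2
```

Emit:
play_rows([
  [0,0,0,0,0,0,28],
  [0,0,0,0,0,0,25],
  [0,0,0,0,0,0,25],
  [0,0,0,0,0,0,25],
  [0,0,0,0,0,0,25],
])

```text
t: 4.32
tcp_pos: [0.6043, -0.0221, 0.0995]
tool_rot: [0.464, 3.105, 0.0]
ft_force: [-0.9, -0.3, 6.2]
finger_gap: 0.372
grasp_force: 39.9
```

Emit:
play_rows([
  [0,0,-0.2,0,0,0,25],
  [0,0,-0.5,0,0,0,25],
  [0,0,-0.8,0,0,0,25],
  [0,0,-0.8,0,0,0,25],
  [0,0,-0.8,0,0,0,25],
])

```text
t: 4.73
tcp_pos: [0.603, -0.0219, 0.176]
tool_rot: [-0.464, -3.105, -0.0]
ft_force: [0.2, 0.5, -1.8]
finger_gap: 0.371
grasp_force: 39.5
```

Emit:
play_rows([
  [0,0,-0.8,0,0,0,25],
  [0,0,-0.8,0,0,0,25],
  [0,0,-0.8,0,0,0,25],
  [0,0,-0.5,0,0,0,25],
  [0,0,-0.2,0,0,0,25],
])

```text
t: 5.15
tcp_pos: [0.6042, -0.0219, 0.2554]
tool_rot: [0.463, 3.104, 0.001]
ft_force: [0.2, -0.0, -1.5]
finger_gap: 0.369
grasp_force: 39.6
```

Run:
```python
from h import *
plan((.428,-.324,.24),90)
```

```text
t 5.15 tcp [ 0.6042 -0.0219  0.2554] y ang 73.0 j [-0.06  0.36  1.48  0.    1.29 -1.33] f [ 0.16 -0.04 -1.48] gap 0.369 39.55415725708008
shift [  3.21 -13.61   0.59]
turn [ 0.    0.03 -2.83]
```

Emit:
play_rows([
  [0.1,-0.5,0,0,0,0,25],
  [0.21,-0.9,0,0,0,0,25],
  [0.21,-0.9,0,0,0,0,25],
  [0.21,-0.9,0,0,0,0,25],
  [0.21,-0.9,0,0,0,0,25],
])

```text
t: 5.57
tcp_pos: [0.5492, -0.1144, 0.2515]
tool_rot: [-0.463, -3.103, 0.0]
ft_force: [0.0, -0.4, -1.4]
finger_gap: 0.368
grasp_force: 39.6
```

Emit:
play_rows([
  [0.21,-0.9,0,0,0,0,25],
  [0.21,-0.9,0,0,0,0,25],
  [0.21,-0.9,0,0,0,0,25],
  [0.21,-0.9,0,0,0,0,25],
  [0.21,-0.9,0,0,0,0,25],
])

```text
t: 5.98
tcp_pos: [0.491, -0.2142, 0.2516]
tool_rot: [-0.464, -3.104, -0.001]
ft_force: [1.2, 0.2, -1.1]
finger_gap: 0.374
grasp_force: 39.6
```

Emit:
play_rows([
  [0.26,-0.9,0,0,0,0,25],
  [0.26,-0.9,0,0,0,0,25],
  [0.26,-0.9,0,0,0,0,25],
  [0.26,-0.9,0,0,0,0,25],
  [0.18,-0.6,0,0,0,0,25],
])

```text
t: 6.4
tcp_pos: [0.4307, -0.306, 0.2516]
tool_rot: [-0.465, -3.103, -0.001]
ft_force: [0.6, -0.8, -2.2]
finger_gap: 0.369
grasp_force: 39.7
```

Run:
```python
from h import *
plan((.428,-.324,.0955))
```

```text
t 6.4 tcp [ 0.4307 -0.306   0.2516] y ang 72.9 j [-0.64  0.25  1.66 -0.    1.24 -1.91] f [ 0.61 -0.82 -2.19] gap 0.369 39.65607047080994
shift [-0.13 -0.72  6.24]
```

Emit:
play_rows([
  [-0.13,-0.7,0,0,0,0,25],
  [0,0,0.5,0,0,0,25],
  [0,0,0.8,0,0,0,25],
  [0,0,0.8,0,0,0,25],
  [0,0,0.8,0,0,0,25],
])

```text
t: 6.82
tcp_pos: [0.4296, -0.3222, 0.1785]
tool_rot: [-0.465, -3.104, -0.002]
ft_force: [0.7, 0.5, -2.1]
finger_gap: 0.371
grasp_force: 39.8
```

Emit:
play_rows([
  [0,0,0.8,0,0,0,25],
  [0,0,0.8,0,0,0,25],
  [0,0,0.6,0,0,0,25],
  [0,0,0.4,0,0,0,25],
  [0,0,0.3,0,0,0,25],
])

```text
t: 7.23
tcp_pos: [0.4299, -0.3218, 0.1062]
tool_rot: [-0.464, -3.104, -0.003]
ft_force: [-0.1, -0.3, -1.2]
finger_gap: 0.371
grasp_force: 39.8
```

Run:
```python
from h import *
plan((.428,-.324,.0945))
```

```text
t 7.23 tcp [ 0.4299 -0.3218  0.1062] y ang 73.0 j [-0.66  0.39  1.85 -0.    0.9  -1.94] f [-0.14 -0.28 -1.23] gap 0.371 39.778125286102295
shift [ 0.04 -0.11  0.47]
```

Emit:
play_rows([
  [0,0,0.15,0,0,0,25],
  [0,0,0.1,0,0,0,25],
  [0,0,0.08,0,0,0,25],
  [0,0,0.05,0,0,0,25],
  [0,0,0,0,0,0,25],
])

```text
t: 7.65
tcp_pos: [0.4316, -0.3224, 0.0991]
tool_rot: [0.463, 3.106, -0.001]
ft_force: [0.9, 0.1, -2.3]
finger_gap: 0.365
grasp_force: 39.8
```

Emit:
play_rows([
  [0,0,0.03,0,0,0,25],
  [0,0,0.03,0,0,0,25],
  [0,0,0,0,0,0,25],
  [0,0,0,0,0,0,25],
  [0,0,0,0,0,0,25],
])

```text
t: 8.07
tcp_pos: [0.4315, -0.3223, 0.0974]
tool_rot: [0.464, 3.107, -0.0]
ft_force: [0.5, 0.2, -1.4]
finger_gap: 0.373
grasp_force: 39.8
```

Emit:
play_rows([
  [0,0,0.04,0,0,0,25],
  [0,0,0.04,0,0,0,25],
  [0,0,0,0,0,0,25],
  [0,0,0,0,0,0,25],
  [0,0,0,0,0,0,25],
])

```text
t: 8.48
tcp_pos: [0.4315, -0.3223, 0.0952]
tool_rot: [-0.464, -3.107, -0.0]
ft_force: [0.3, -0.6, -0.7]
finger_gap: 0.372
grasp_force: 39.8
```

Emit:
play_rows([
  [0,0,0.03,0,0,0,25],
  [0,0,0.03,0,0,0,25],
  [0,0,0,0,0,0,25],
  [0,0,0,0,0,0,25],
  [0,0,0,0,0,0,25],
])

```text
t: 8.9
tcp_pos: [0.4316, -0.3224, 0.0945]
tool_rot: [0.464, 3.107, -0.0]
ft_force: [-1.0, 0.6, 5.7]
finger_gap: 0.372
grasp_force: 40.3
```

Emit:
play_rows([
  [0,0,0,0,0,0,34],
  [0,0,0,0,0,0,38],
  [0,0,0,0,0,0,44],
  [0,0,0,0,0,0,54],
  [0,0,0,0,0,0,64],
])

```text
t: 9.32
tcp_pos: [0.4315, -0.3223, 0.0936]
tool_rot: [-0.464, -3.107, -0.0]
ft_force: [0.0, 0.4, -0.8]
finger_gap: 0.745
grasp_force: 0.0
```

Emit:
play_rows([
  [0,0,0,0,0,0,75],
  [0,0,0,0,0,0,75],
  [0,0,-0.2,0,0,0,75],
  [0,0,-0.5,0,0,0,75],
  [0,0,-0.8,0,0,0,75],
])

```text
t: 9.73
tcp_pos: [0.4304, -0.3215, 0.1304]
tool_rot: [-0.463, -3.104, -0.003]
ft_force: [-0.3, -0.4, 0.3]
finger_gap: 0.879
grasp_force: 0.0
```

Emit:
play_rows([
  [0,0,-0.9,0,0,0,75],
  [0,0,-0.9,0,0,0,75],
  [0,0,-0.9,0,0,0,75],
  [0,0,-0.9,0,0,0,75],
  [0,0,-0.9,0,0,0,75],
])

```text
t: 10.15
tcp_pos: [0.4313, -0.3222, 0.2454]
tool_rot: [0.464, 3.107, -0.0]
ft_force: [0.1, -1.0, -0.4]
finger_gap: 0.875
grasp_force: 0.0
```

Run:
```python
from h import *
plan((.428,-.324,.25))
p,d=read_camera("top");cv2.imwrite("pics/t2.png",cv2.resize(p[130:270,235:435,::-1],None,fx=4,fy=4,interpolation=cv2.INTER_CUBIC))
P=cloud("top",d).reshape(-1,3)
Q=P[(abs(P[:,2]-.117)<.012)&(np.linalg.norm(P[:,:2]-[.43,-.322],axis=1)<.07)]
print(len(Q),cv2.minAreaRect(Q[:,:2].astype(np.float32)*1000),np.median(Q[:,2]) if len(Q) else 0)
```

```text
t 10.15 tcp [ 0.4313 -0.3222  0.2454] y ang 73.0 j [-0.66  0.26  1.65  0.    1.22 -1.94] f [ 0.11 -0.99 -0.42] gap 0.875 0.0
shift [ 0.1  -0.11 -0.19]
118 ((428.07806396484375, -319.62548828125), (32.820037841796875, 48.01274108886719), 70.28519439697266) 0.11745347592041988
```

View pics/t2.png

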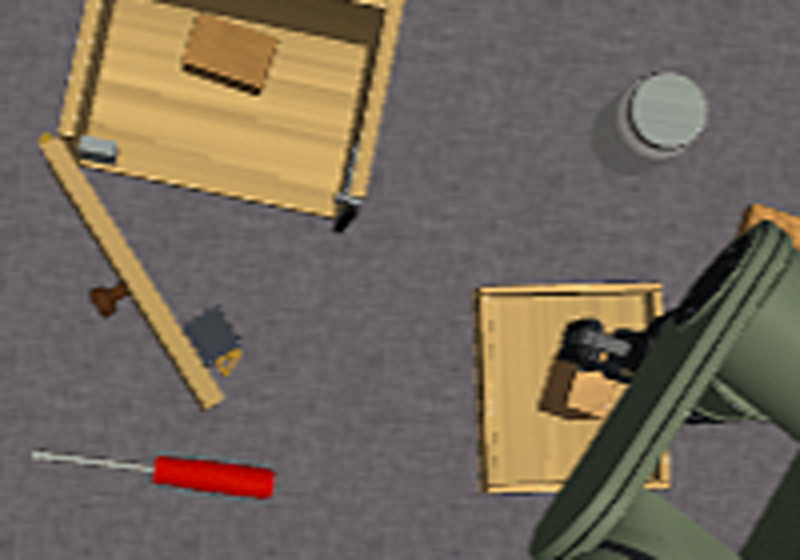

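The offcut stands upright in the tray with its top at 0.117 m. The door hasn't moved and runs (43,138)→(210,402) in this crop. Next I'll close the fingers and go round to the outer face.

```bash
cat >> h.py <<'E'
H=np.array([.616,.097])
def C(th,s=.205,back=0):  # finger centre for door angle th, tool y at 78 deg
    phi=np.radians(258.2)-th;u=np.array([np.cos(phi),np.sin(phi)]);n=np.array([-u[1],u[0]])
    n=n if n@[.98,-.2]>0 else -n
    d=abs(th);r=.011*np.cos(d)+.0145*np.sin(d)
    return np.append(H+s*u-(.016+r+back)*n,.112)
E
python3 - <<'E'
from h import *
for th in(.8,.6,.4,.2,.1,.0):print(th,C(th).round(4))
p=C(.8,.2,.03);print(p);p[2]=.245;plan(p,78)
E
```

```text
0.8 [0.4246 0.016  0.112 ]
0.6 [ 0.4451 -0.0209  0.112 ]
0.4 [ 0.4731 -0.0534  0.112 ]
0.2 [ 0.5078 -0.0796  0.112 ]
0.1 [ 0.5272 -0.0899  0.112 ]
0.0 [ 0.5476 -0.0981  0.112 ]
[0.41277255 0.04405677 0.112     ]
t 10.2 tcp [ 0.4332 -0.3236  0.2501] y ang 73.0 j [-0.66  0.26  1.65  0.    1.23 -1.94] f [ 1.65 -1.5   2.45] gap 0.875 0.0
shift [ 5.08 13.83  0.11]
turn [-0.04  0.08 -0.83]
```

Emit:
play_rows([
  [0.2,0.5,0,0,0,-0.4,30],
  [0.33,0.9,0,0,0,-0.43,0],
  [0.33,0.9,0,0,0,0,0],
  [0.33,0.9,0,0,0,0,0],
  [0.33,0.9,0,0,0,0,0],
])

```text
t: 10.62
tcp_pos: [0.4167, -0.2119, 0.243]
tool_rot: [-0.327, -3.123, -0.002]
ft_force: [0.1, 0.9, 1.7]
finger_gap: 0.171
grasp_force: 0.0
```

Emit:
play_rows([
  [0.33,0.9,0,0,0,0,0],
  [0.33,0.9,0,0,0,0,0],
  [0.33,0.9,0,0,0,0,0],
  [0.33,0.9,0,0,0,0,0],
  [0.33,0.9,0,0,0,0,0],
])

```text
t: 11.03
tcp_pos: [0.3995, -0.0934, 0.2431]
tool_rot: [-0.326, -3.123, -0.001]
ft_force: [-0.6, -0.1, 0.1]
finger_gap: 0.0
grasp_force: 0.0
```

Emit:
play_rows([
  [0.33,0.9,0,0,0,0,0],
  [0.33,0.9,0,0,0,0,0],
  [0.33,0.9,0,0,0,0,0],
  [0.33,0.9,0,0,0,0,0],
  [0,0,0,0,0,0,0],
])

```text
t: 11.45
tcp_pos: [0.3853, 0.0029, 0.2431]
tool_rot: [-0.321, -3.123, -0.003]
ft_force: [-0.9, -0.5, 0.5]
finger_gap: -0.002
grasp_force: 0.0
```

Run:
```python
from h import *
plan(C(.8,.2,.03),78)
```

```text
t 11.45 tcp [0.3853 0.0029 0.2431] y ang 78.3 j [-0.02  0.02  1.95  0.    1.17 -1.39] f [-0.88 -0.47  0.48] gap -0.002 0.0
shift [-0.75  1.83  5.25]
turn [ 0.02 -0.02  0.05]
```

Emit:
play_rows([
  [-0.35,0.9,0,0,0,0,0],
  [-0.4,0.9,0,0,0,0,0],
  [0,0,0.5,0,0,0,0],
  [0,0,0.8,0,0,0,0],
  [0,0,0.8,0,0,0,0],
])

```text
t: 11.87
tcp_pos: [0.4148, 0.0399, 0.1905]
tool_rot: [0.325, 3.124, -0.0]
ft_force: [0.3, -0.1, -0.8]
finger_gap: -0.004
grasp_force: 0.0
```

Emit:
play_rows([
  [0,0,0.8,0,0,0,0],
  [0,0,0.8,0,0,0,0],
  [0,0,0.8,0,0,0,0],
  [0,0,0.5,0,0,0,0],
  [0,0,0.25,0,0,0,0],
])

```text
t: 12.28
tcp_pos: [0.4131, 0.0394, 0.1106]
tool_rot: [-0.327, -3.12, 0.001]
ft_force: [0.0, -0.4, -0.1]
finger_gap: -0.005
grasp_force: 0.0
```

Run:
```python
from h import *
plan(C(.8,.2,.03),78)
for t in(.8,.6,.4,.2,.12):plan(C(t))
p,d=read_camera("scene");cv2.imwrite("pics/s3.png",cv2.resize(p[100:310,200:440,::-1],None,fx=2.5,fy=2.5,interpolation=cv2.INTER_CUBIC))
```

```text
t 12.28 tcp [0.4131 0.0394 0.1106] y ang 78.0 j [ 0.07  0.22  2.11 -0.    0.82 -1.29] f [ 0.05 -0.41 -0.14] gap -0.005 0.0
shift [ 0.05  0.18 -0.06]
turn [-0.01 -0.04  0.01]
t 12.28 tcp [0.4131 0.0394 0.1106] y ang 78.0 j [ 0.07  0.22  2.11 -0.    0.82 -1.29] f [ 0.05 -0.41 -0.14] gap -0.005 0.0
shift [-0.64 -0.82 -0.06]
t 12.28 tcp [0.4131 0.0394 0.1106] y ang 78.0 j [ 0.07  0.22  2.11 -0.    0.82 -1.29] f [ 0.05 -0.41 -0.14] gap -0.005 0.0
shift [-1.75 -2.1  -0.06]
t 12.28 tcp [0.4131 0.0394 0.1106] y ang 78.0 j [ 0.07  0.22  2.11 -0.    0.82 -1.29] f [ 0.05 -0.41 -0.14] gap -0.005 0.0
shift [-3.12 -3.14 -0.07]
t 12.28 tcp [0.4131 0.0394 0.1106] y ang 78.0 j [ 0.07  0.22  2.11 -0.    0.82 -1.29] f [ 0.05 -0.41 -0.14] gap -0.005 0.0
shift [-4.69 -3.87 -0.07]
t 12.28 tcp [0.4131 0.0394 0.1106] y ang 78.0 j [ 0.07  0.22  2.11 -0.    0.82 -1.29] f [ 0.05 -0.41 -0.14] gap -0.005 0.0
shift [-5.36 -4.07 -0.08]
```

View pics/s3.png

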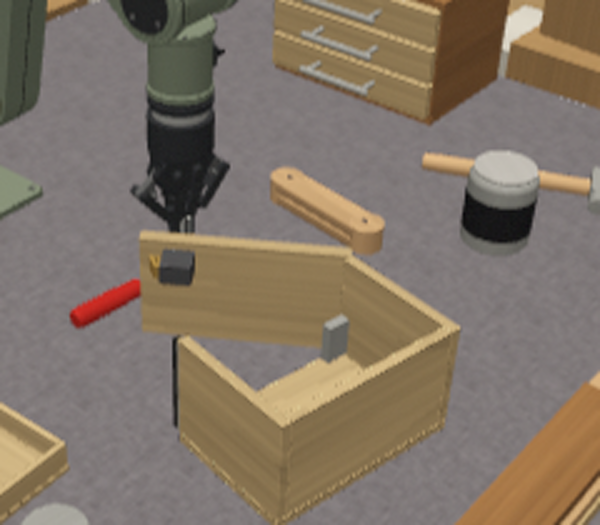

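The closed fingers stand behind the door near its free edge (around (185,220)). Now I'll swing it gently along the arc.

Emit:
play_rows([
  [-0.13,-0.17,0,0,0,0,0],
  [-0.13,-0.17,0,0,0,0,0],
  [-0.13,-0.17,0,0,0,0,0],
  [-0.13,-0.16,0,0,0,0,0],
  [-0.12,-0.15,0,0,0,0,0],
])

```text
t: 12.75
tcp_pos: [0.4271, 0.0158, 0.1132]
tool_rot: [0.329, 3.123, 0.0]
ft_force: [-0.9, 0.3, 0.7]
finger_gap: -0.0
grasp_force: 0.3
```

Emit:
play_rows([
  [-0.22,-0.26,0,0,0,0,0],
  [-0.22,-0.26,0,0,0,0,0],
  [-0.22,-0.26,0,0,0,0,0],
  [-0.22,-0.25,0,0,0,0,0],
  [-0.23,-0.25,0,0,0,0,0],
])

```text
t: 13.17
tcp_pos: [0.4473, -0.0215, 0.1125]
tool_rot: [-0.329, -3.124, -0.0]
ft_force: [-0.3, 0.7, 0.8]
finger_gap: -0.004
grasp_force: 0.2
```

Emit:
play_rows([
  [-0.25,-0.22,0,0,0,0,0],
  [-0.27,-0.21,0,0,0,0,0],
  [-0.28,-0.21,0,0,0,0,0],
  [-0.28,-0.2,0,0,0,0,0],
  [-0.29,-0.2,0,0,0,0,0],
])

```text
t: 13.58
tcp_pos: [0.4755, -0.0538, 0.1124]
tool_rot: [-0.328, -3.124, -0.0]
ft_force: [0.0, -0.6, -0.1]
finger_gap: -0.0
grasp_force: 0.0
```

Run:
```python
from h import *
plan(C(.4));plan(C(.25));plan(C(.2))
```

```text
t 13.58 tcp [ 0.4755 -0.0538  0.1124] y ang 78.0 j [-0.14  0.31  1.97  0.    0.86 -1.5 ] f [ 0.   -0.64 -0.14] gap -0.0 0.0
shift [ 0.1  -0.    0.02]
t 13.58 tcp [ 0.4755 -0.0538  0.1124] y ang 78.0 j [-0.14  0.31  1.97  0.    0.86 -1.5 ] f [ 0.   -0.64 -0.14] gap -0.0 0.0
shift [-1.07 -0.59  0.02]
t 13.58 tcp [ 0.4755 -0.0538  0.1124] y ang 78.0 j [-0.14  0.31  1.97  0.    0.86 -1.5 ] f [ 0.   -0.64 -0.14] gap -0.0 0.0
shift [-1.48 -0.74  0.02]
```

Emit:
play_rows([
  [-0.27,-0.15,0,0,0,0,0],
  [-0.27,-0.14,0,0,0,0,0],
  [-0.26,-0.13,0,0,0,0,0],
  [-0.26,-0.13,0,0,0,0,0],
  [-0.2,-0.1,0,0,0,0,0],
])

```text
t: 14.0
tcp_pos: [0.5032, -0.0761, 0.1125]
tool_rot: [0.328, 3.124, 0.0]
ft_force: [0.2, 0.5, 0.5]
finger_gap: 0.002
grasp_force: 0.0
```

Run:
```python
from h import *
plan(C(.22));plan(C(.16));plan(C(.1));plan(C(.05));plan(C(.0))
p,d=read_camera("top");cv2.imwrite("pics/t4.png",cv2.resize(p[110:250,235:375,::-1],None,fx=4,fy=4,interpolation=cv2.INTER_CUBIC))
```

```text
t 14.0 tcp [ 0.5032 -0.0761  0.1125] y ang 78.0 j [-0.17  0.35  1.91  0.    0.89 -1.53] f [0.17 0.55 0.52] gap 0.002 0.0
shift [-0.04 -0.04  0.02]
t 14.0 tcp [ 0.5032 -0.0761  0.1125] y ang 78.0 j [-0.17  0.35  1.91  0.    0.89 -1.53] f [0.17 0.55 0.52] gap 0.002 0.0
shift [-0.54 -0.21  0.02]
t 14.0 tcp [ 0.5032 -0.0761  0.1125] y ang 78.0 j [-0.17  0.35  1.91  0.    0.89 -1.53] f [0.17 0.55 0.52] gap 0.002 0.0
shift [-1.05 -0.34  0.02]
t 14.0 tcp [ 0.5032 -0.0761  0.1125] y ang 78.0 j [-0.17  0.35  1.91  0.    0.89 -1.53] f [0.17 0.55 0.52] gap 0.002 0.0
shift [-1.49 -0.43  0.02]
t 14.0 tcp [ 0.5032 -0.0761  0.1125] y ang 78.0 j [-0.17  0.35  1.91  0.    0.89 -1.53] f [0.17 0.55 0.52] gap 0.002 0.0
shift [-1.92 -0.49  0.02]
```

View pics/t4.png

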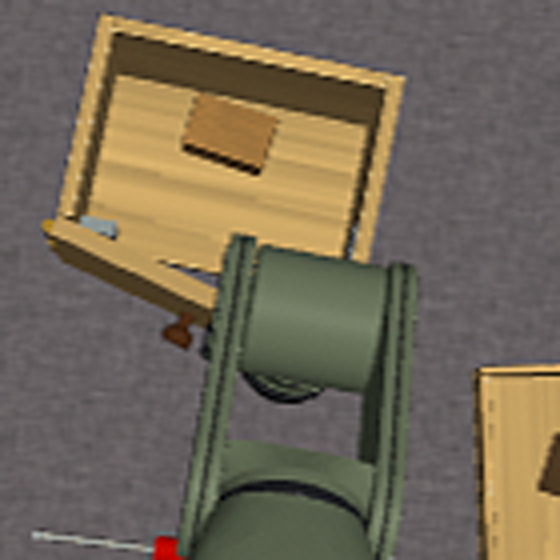

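The door (knob at (178,332)) follows the fingers and stands at about 0.22 rad. From here I go in small steps and watch the force.

Emit:
play_rows([
  [-0.11,-0.04,0,0,0,0,0],
  [-0.11,-0.04,0,0,0,0,0],
  [-0.1,-0.04,0,0,0,0,0],
  [-0.1,-0.03,0,0,0,0,0],
  [-0.1,-0.03,0,0,0,0,0],
])

```text
t: 14.47
tcp_pos: [0.5143, -0.0827, 0.1125]
tool_rot: [-0.328, -3.124, -0.0]
ft_force: [0.2, 0.4, -0.1]
finger_gap: -0.001
grasp_force: 0.0
```

Emit:
play_rows([
  [-0.06,-0.02,0,0,0,0,0],
  [-0.06,-0.02,0,0,0,0,0],
  [-0.06,-0.01,0,0,0,0,0],
  [-0.05,-0.01,0,0,0,0,0],
  [-0.05,-0.01,0,0,0,0,0],
])

```text
t: 14.88
tcp_pos: [0.5207, -0.086, 0.1126]
tool_rot: [-0.328, -3.124, 0.0]
ft_force: [-0.5, -0.1, 1.2]
finger_gap: 0.003
grasp_force: 0.0
```

Emit:
play_rows([
  [-0.04,-0.01,0,0,0,0,0],
  [-0.04,-0.01,0,0,0,0,0],
  [-0.04,-0.01,0,0,0,0,0],
  [-0.04,-0.01,0,0,0,0,0],
  [-0.04,-0.01,0,0,0,0,0],
])

```text
t: 15.3
tcp_pos: [0.5248, -0.0879, 0.1124]
tool_rot: [-0.328, -3.123, -0.001]
ft_force: [-2.1, 2.9, 0.7]
finger_gap: -0.002
grasp_force: 0.0
```

Emit:
play_rows([
  [-0.04,-0.01,0,0,0,0,0],
  [-0.04,-0.01,0,0,0,0,0],
  [-0.04,-0.01,0,0,0,0,0],
  [-0.04,-0.01,0,0,0,0,0],
  [-0.04,-0.01,0,0,0,0,0],
])

```text
t: 15.72
tcp_pos: [0.5297, -0.0902, 0.1124]
tool_rot: [-0.328, -3.124, -0.001]
ft_force: [-4.5, 2.0, 0.6]
finger_gap: 0.0
grasp_force: 0.0
```

Emit:
play_rows([
  [-0.03,-0.01,0,0,0,0,0],
  [-0.03,-0.01,0,0,0,0,0],
  [-0.03,0,0,0,0,0,0],
  [-0.03,0,0,0,0,0,0],
  [-0.03,0,0,0,0,0,0],
])

```text
t: 16.13
tcp_pos: [0.533, -0.0921, 0.1124]
tool_rot: [-0.328, -3.123, 0.001]
ft_force: [-5.1, 0.6, 0.1]
finger_gap: -0.004
grasp_force: 0.0
```

Emit:
play_rows([
  [-0.03,-0.01,0,0,0,0,0],
  [-0.03,0,0,0,0,0,0],
  [-0.02,0,0,0,0,0,0],
  [-0.02,0,0,0,0,0,0],
  [0,0,0,0,0,0,0],
])

```text
t: 16.55
tcp_pos: [0.5355, -0.0929, 0.1124]
tool_rot: [-0.328, -3.123, 0.001]
ft_force: [-5.6, 0.1, -0.3]
finger_gap: 0.0
grasp_force: 0.0
```

Emit:
play_rows([
  [-0.02,-0.01,0,0,0,0,0],
  [-0.02,0,0,0,0,0,0],
  [-0.02,0,0,0,0,0,0],
  [-0.02,0,0,0,0,0,0],
  [0,0,0,0,0,0,0],
])

```text
t: 16.97
tcp_pos: [0.5385, -0.0933, 0.1127]
tool_rot: [0.328, 3.123, -0.0]
ft_force: [-2.4, 1.0, -0.3]
finger_gap: 0.0
grasp_force: 0.0
```

Emit:
play_rows([
  [-0.02,0,0,0,0,0,0],
  [-0.02,0,0,0,0,0,0],
  [0,0,0,0,0,0,0],
  [0,0,0,0,0,0,0],
  [0,0,0,0,0,0,0],
])

```text
t: 17.38
tcp_pos: [0.5387, -0.0933, 0.1126]
tool_rot: [-0.328, -3.124, -0.0]
ft_force: [-3.6, 1.1, 0.5]
finger_gap: -0.004
grasp_force: 0.0
```

Emit:
play_rows([
  [-0.02,0,0,0,0,0,0],
  [-0.02,0,0,0,0,0,0],
  [0,0,0,0,0,0,0],
  [0,0,0,0,0,0,0],
  [0,0,0,0,0,0,0],
])

```text
t: 17.8
tcp_pos: [0.5392, -0.0934, 0.1125]
tool_rot: [-0.328, -3.123, -0.0]
ft_force: [-5.3, 2.2, 1.4]
finger_gap: -0.0
grasp_force: 0.0
```

Emit:
play_rows([
  [-0.02,0,0,0,0,0,0],
  [-0.02,0,0,0,0,0,0],
  [0,0,0,0,0,0,0],
  [0,0,0,0,0,0,0],
  [0,0,0,0,0,0,0],
])

```text
t: 18.22
tcp_pos: [0.5397, -0.0936, 0.1124]
tool_rot: [-0.328, -3.122, -0.0]
ft_force: [-5.7, 0.4, 2.8]
finger_gap: 0.002
grasp_force: 0.0
```

Emit:
play_rows([
  [-0.02,0,0,0,0,0,0],
  [-0.02,0,0,0,0,0,0],
  [0,0,0,0,0,0,0],
  [0,0,0,0,0,0,0],
  [0,0,0,0,0,0,0],
])

```text
t: 18.63
tcp_pos: [0.5403, -0.0937, 0.1124]
tool_rot: [-0.328, -3.121, -0.0]
ft_force: [-6.7, 1.4, 4.1]
finger_gap: -0.0
grasp_force: 0.0
```

Emit:
play_rows([
  [-0.02,0,0,0,0,0,0],
  [-0.02,0,0,0,0,0,0],
  [0,0,0,0,0,0,0],
  [0,0,0,0,0,0,0],
  [0,0,0,0,0,0,0],
])

```text
t: 19.05
tcp_pos: [0.5409, -0.0939, 0.1124]
tool_rot: [-0.328, -3.12, -0.0]
ft_force: [-8.3, 1.8, 4.3]
finger_gap: 0.0
grasp_force: 0.0
```

Emit:
play_rows([
  [-0.02,0,0,0,0,0,0],
  [-0.01,0,0,0,0,0,0],
  [0,0,0,0,0,0,0],
  [0,0,0,0,0,0,0],
  [0,0,0,0,0,0,0],
])

```text
t: 19.47
tcp_pos: [0.5412, -0.094, 0.1124]
tool_rot: [-0.328, -3.12, -0.0]
ft_force: [-8.8, 1.9, 3.3]
finger_gap: -0.002
grasp_force: 0.0
```

Emit:
play_rows([
  [-0.02,0,0,0,0,0,0],
  [-0.01,0,0,0,0,0,0],
  [0,0,0,0,0,0,0],
  [0,0,0,0,0,0,0],
  [0,0,0,0,0,0,0],
])

```text
t: 19.88
tcp_pos: [0.5417, -0.0941, 0.1123]
tool_rot: [-0.328, -3.119, -0.0]
ft_force: [-10.4, 1.6, 4.7]
finger_gap: 0.001
grasp_force: 0.0
```

Emit:
play_rows([
  [-0.02,0,0,0,0,0,0],
  [-0.01,0,0,0,0,0,0],
  [0,0,0,0,0,0,0],
  [0,0,0,0,0,0,0],
  [0,0,0,0,0,0,0],
])

```text
t: 20.3
tcp_pos: [0.5418, -0.0942, 0.1123]
tool_rot: [-0.328, -3.117, -0.001]
ft_force: [-11.6, 1.9, 6.0]
finger_gap: -0.002
grasp_force: 0.0
```

Emit:
play_rows([
  [-0.02,0,0,0,0,0,0],
  [-0.01,0,0,0,0,0,0],
  [0,0,0,0,0,0,0],
  [0,0,0,0,0,0,0],
  [0,0,0,0,0,0,0],
])

```text
t: 20.72
tcp_pos: [0.5421, -0.0942, 0.1123]
tool_rot: [-0.327, -3.116, -0.001]
ft_force: [-12.8, 1.5, 6.3]
finger_gap: 0.002
grasp_force: 0.0
```

Emit:
play_rows([
  [-0.02,0,0,0,0,0,0],
  [-0.01,0,0,0,0,0,0],
  [0,0,0,0,0,0,0],
  [0,0,0,0,0,0,0],
  [0,0,0,0,0,0,0],
])

```text
t: 21.13
tcp_pos: [0.5424, -0.0944, 0.1122]
tool_rot: [-0.327, -3.115, -0.001]
ft_force: [-13.6, 2.5, 6.8]
finger_gap: 0.0
grasp_force: 0.0
```

Run:
```python
from h import *
plan((.542,-.094,.112),78)
p,d=read_camera("scene");cv2.imwrite("pics/s5.png",cv2.resize(p[150:310,240:400,::-1],None,fx=3.7,fy=3.7,interpolation=cv2.INTER_CUBIC))
```

```text
t 21.13 tcp [ 0.5424 -0.0944  0.1122] y ang 78.0 j [-0.19  0.41  1.81 -0.    0.94 -1.55] f [-13.55   2.49   6.78] gap 0.0 0.0
shift [0.02 0.01 0.01]
turn [-0.   -0.09  0.  ]
```

View pics/s5.png

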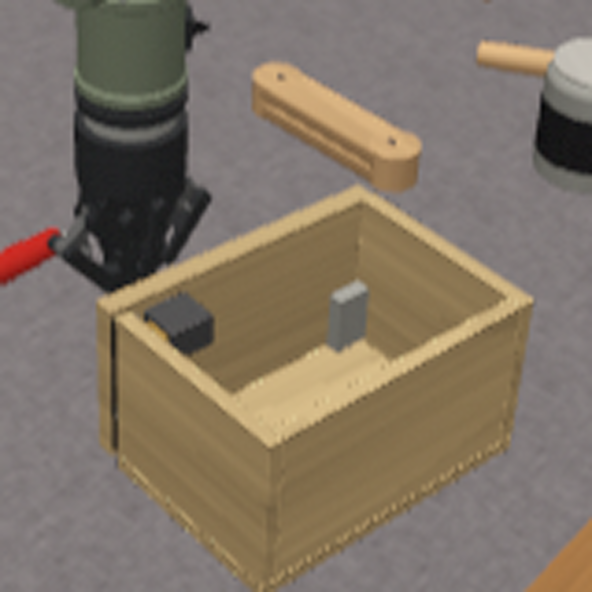

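The door is nearly flush, with the narrow dark strip gap at (113,380). The force has passed 13 N and there was a drop at x≈0.538, so it has probably snapped. I'll ease off and test it.

Emit:
play_rows([
  [0.04,0,0,0,0,0,0],
  [0.04,0,0,0,0,0,0],
  [0.04,0,0,0,0,0,0],
  [0,0,0,0,0,0,0],
  [0,0,0,0,0,0,0],
])

```text
t: 21.6
tcp_pos: [0.5413, -0.0937, 0.1119]
tool_rot: [-0.328, -3.119, -0.001]
ft_force: [-8.2, 3.0, 1.0]
finger_gap: -0.002
grasp_force: 0.0
```

Emit:
play_rows([
  [0.04,0,0,0,0,0,0],
  [0.04,0,0,0,0,0,0],
  [0.04,0,0,0,0,0,0],
  [0,0,0,0,0,0,0],
  [0,0,0,0,0,0,0],
])

```text
t: 22.02
tcp_pos: [0.541, -0.0939, 0.1127]
tool_rot: [0.328, 3.123, -0.0]
ft_force: [-1.1, 0.8, -1.1]
finger_gap: 0.001
grasp_force: 0.0
```

Emit:
play_rows([
  [0.04,0,0,0,0,0,0],
  [0.04,0,0,0,0,0,0],
  [0.04,0,0,0,0,0,0],
  [0,0,0,0,0,0,0],
  [0,0,0,0,0,0,0],
])

```text
t: 22.43
tcp_pos: [0.5379, -0.0932, 0.1127]
tool_rot: [0.328, 3.123, -0.0]
ft_force: [0.5, -0.6, -0.7]
finger_gap: 0.001
grasp_force: 0.0
```

Emit:
play_rows([
  [0.08,0,0,0,0,0,0],
  [0.08,0,0,0,0,0,0],
  [0.08,0,0,0,0,0,0],
  [0,0,0,0,0,0,0],
  [0,0,0,0,0,0,0],
])

```text
t: 22.85
tcp_pos: [0.5315, -0.0918, 0.1126]
tool_rot: [0.328, 3.124, 0.0]
ft_force: [-0.6, 0.2, 0.6]
finger_gap: -0.001
grasp_force: 0.0
```

The force reached zero within 1.5 mm and the door didn't follow the fingers, which is how a latched door behaves. I'll back away and look.

Emit:
play_rows([
  [0.5,0,0,0,0,0,0],
  [0.8,0,0,0,0,0,0],
  [0.8,0,0,0,0,0,0],
  [0.8,0,0,0,0,0,0],
  [0.8,0,0,0,0,0,0],
])

```text
t: 23.27
tcp_pos: [0.4404, -0.0724, 0.1125]
tool_rot: [0.328, 3.124, 0.0]
ft_force: [0.4, -0.3, 0.3]
finger_gap: 0.0
grasp_force: 0.0
```

Emit:
play_rows([
  [0,0.6,-0.8,0,0,0,0],
  [0,0.8,-0.8,0,0,0,0],
  [0,0.8,-0.8,0,0,0,0],
  [0,0.8,-0.8,0,0,0,0],
  [0,0.8,-0.8,0,0,0,0],
])

```text
t: 23.68
tcp_pos: [0.4609, 0.0212, 0.2137]
tool_rot: [0.329, 3.124, 0.0]
ft_force: [0.6, 0.3, -0.4]
finger_gap: -0.003
grasp_force: 0.0
```

Emit:
play_rows([
  [0,0.9,-0.5,0,0,0,0],
  [0,0.9,0,0,0,0,0],
  [0,0.9,0,0,0,0,0],
  [0,0.9,0,0,0,0,0],
  [0,0.9,0,0,0,0,0],
])

```text
t: 24.1
tcp_pos: [0.4845, 0.1315, 0.2253]
tool_rot: [0.328, 3.124, 0.0]
ft_force: [-0.2, -0.3, -0.2]
finger_gap: 0.002
grasp_force: 0.0
```

Emit:
play_rows([
  [0,0.9,0,0,0,0,0],
  [0,0.9,0,0,0,0,0],
  [0,0.5,0,0,0,0,0],
  [0,0,0,0,0,0,0],
  [0,0,0,0,0,0,0],
])

```text
t: 24.52
tcp_pos: [0.4961, 0.1865, 0.2248]
tool_rot: [-0.326, -3.124, 0.001]
ft_force: [-0.7, -1.2, -0.8]
finger_gap: -0.0
grasp_force: 0.0
```

Run:
```python
from h import *
plan((.542,-.094,.112))
p,d=read_camera("top");cv2.imwrite("pics/t6.png",cv2.resize(p[110:250,235:420,::-1],None,fx=4,fy=4,interpolation=cv2.INTER_CUBIC))
P=cloud("top",d).reshape(-1,3)
Q=P[(abs(P[:,2]-.138)<.012)&(P[:,0]<.64)&(P[:,0]>.4)&(P[:,1]<.13)&(P[:,1]>-.2)]
print("door rim",[(y,np.percentile(Q[abs(Q[:,1]-y)<.008][:,0],[3,50,97]).round(4).tolist()) for y in(.08,.04,0,-.04,-.08,-.12)])
Q=P[(abs(P[:,2]-.117)<.012)&(np.linalg.norm(P[:,:2]-[.43,-.322],axis=1)<.07)]
print(len(Q),cv2.minAreaRect(Q[:,:2].astype(np.float32)*1000),np.median(Q[:,2]))
```

```text
t 24.52 tcp [0.4961 0.1865 0.2248] y ang 78.1 j [ 0.34  0.27  1.7  -0.    1.17 -1.02] f [-0.72 -1.23 -0.77] gap -0.0 0.0
shift [ -4.12 -10.6    4.52]
door rim [(0.08, [0.5948, 0.609, 0.6386]), (0.04, [0.5848, 0.5914, 0.6005]), (0, [0.5749, 0.582, 0.5915]), (-0.04, [0.5648, 0.5736, 0.5824]), (-0.08, [0.5561, 0.5756, 0.6027]), (-0.12, [0.5468, 0.5585, 0.5932])]
180 ((429.0872497558594, -319.329345703125), (32.914276123046875, 49.94755554199219), 69.58744812011719) 0.118435704229229
```

View pics/t6.png

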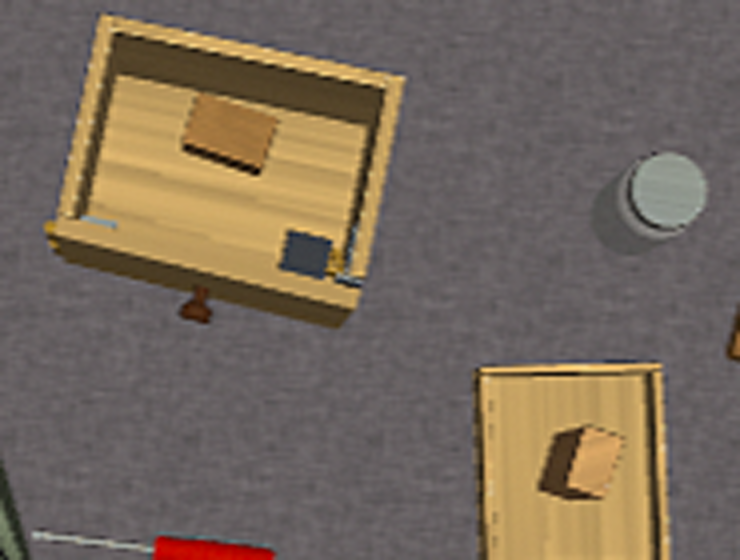

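The door is flush along the cabinet front, from (50,230) to (355,300). The bolt at (338,262) sits behind the strike at (348,280), and the offcut stands in the tray at (585,460). The robot is clear of everything, so I'll hand in.

```bash
python3 -c "
from workcell import *
print(finish_job())"
```

```text
the job is handed in; nothing more can be done
None
```

I moved the offcut to the larger tray, where it stands upright and released, then swung the door shut and handed the job in at about 24.5 s. I judge the door latched because the force fell to zero within 1.5 mm of easing off and the door did not follow back, but I have no score to confirm it.

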